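# Walk the pressing stone round to face the fence

### The arm

A 7-joint arm with a two-finger parallel gripper is mounted at the origin on the work surface. World frame = base frame: x ahead of the robot, y to its left, z up, the work surface at z = 0. Lengths are in m, angles in rad, forces in N, time in s.
With the tool pointing down it reaches from about 0.4 to 0.875 m from the base axis. Payload 6.5 kg.
Tool frame: the origin (TCP) lies at the very end of the fingers, on their centre line; the grasp point (between the pads) lies robot.grip_point_offset behind it (robot.grip_point_offset is the distance from the TCP to the grasp point, in m); z points along the fingers, y is the line along which they close (so a half turn about z gives the same grasp; the last joint's range is limited). The gripper opens to 85 mm and grips with 20 to 120 N. Pads are 22 mm wide; open, the fingers measure 114 mm over their backs; the gripper's body (76 mm by 85 mm) begins 54 mm behind the grasp point. The pads swing forward as they close: fully open they stand 13 mm farther back than shut.
Start: joints at [-1.334, 0.536, -0.004, 1.538, 0.003, 1.067, -0.071], TCP at [0.194, 0.62, 0.231] pointing down, gripper open.
Joint ranges: [-2.7, 2.7], [-0.37, 2.16], [-1.27, 1.26], [0.24, 2.4], [-1.31, 4.45], [0.19, 1.91], [-2.76, 2.76]. Speed limits (rad/s): [2.39, 2.39, 3.14, 3.14, 3.14, 3.14, 3.14].

### API

Orientations are given as a unit quaternion [x, y, z, w].
In Python, from plant import robot, viewer, finder gives the robot as it stands. The module is installed in compiled form; this text tells all that it offers.
- The arm moves only by the shell command python3 -m jog 'ROWS' [OPENING]. ROWS is text: rows parted by semicolons, each of 6 numbers parted by spaces: the shift along the tool's x, y, z in m, then the turn, a rotation vector about the tool's x, y, z in degrees. In form: tx ty tz rx ry rz; .... A call has 1 to 12 rows; each row shifts and turns the commanded pose from where the row before left it, along the tool's axes as they then stand; what a row does not reach is not made up. A row lasts 1/10 s, in which the tool goes at most 50 mm and 8.59 degrees, less where a joint would pass 70% of its speed; a pose out of reach is approached as far as the arm can. A call is refused whole if a number of a shift passes 0.05 or a number of a turn 8.59, either way. A call with a gripper value outside its range is refused whole. OPENING is the opening, from 0 (shut) to 1 (fully open), set as the call begins (- or left out, the last holds). The fingers move at their own pace and stop on an object; the grip force is fixed at half the most. Time passes only in rows, so rows that do not move let the fingers close. It gives the time, the measured TCP pose, the force, the opening and the grip force at its end, in the units of the state.
- robot.get_state(): the state, without advancing time (a new reading comes with each control period).
- viewer.camera(name): name is "scene" or "side" or "wrist"; returns the picture (400x640x3 uint8, blue, green, red); there is no depth.
- viewer.camera_model(name): a dict with "fx", "fy", "cx", "cy" (pixels), "D" ([k1, k2, p1, p2, k3] as OpenCV has them; the pictures are not rectified), "R" (3x3) and "t" (3): a world point X has camera coordinates R X + t; the wrist camera has in their place "mount" (4x4, takes a point from camera to tool coordinates, whose origin is the TCP and whose axes are the flange's). Camera axes: x right, y down, z forward; pixel columns grow to the right and rows downward; lengths in m; the calibration is good to about 2 mm. A picture is of the moment at which its call begins: read the wrist's pose just before it. camera_model takes no time and is no camera call.
- robot.job_done(): hands the job in; it is judged then, once.
Trained networks look in the newest picture that a camera, given by its name, has taken for a name from the list of things; names that differ only in an ending like _2 or _b are one class to them, and where a whole thing is asked for, a point or a joint stands for the part that bears it (a point fixed in the world has none). Each returns a list of dicts, best first, with "score" (0 to 1); they miss things now and then, are a little off and sometimes report something else, mostly with a low value. They report only what shows in the picture. A call takes as long as a camera call. They do not tell look-alikes from the thing itself.
- finder.spot_in(camera, thing): "xyz" ([x, y, z] in m, in the coordinates of the camera as it stood for that picture, good to about 4 mm: the middle of the surface that is visible of it).
- finder.mark_of(camera, thing): "xyz" ([x, y, z] in m, in the coordinates of the camera as it stood for that picture, good to about 4 mm: a listed point, or the origin of a listed thing).
The state is a dict: "time": time; "joints": joint angles; "joint_velocities": joint speeds; "tau": joint torques, N m; "tcp_pos": TCP position; "tool_rot": TCP orientation; "wrist_force": force on the tool from outside, world axes, zero at the start; "moment": the same for the moment, N m; "opening": finger opening in m; "grasp_force": force on a finger pad.
Only numpy, scipy, OpenCV 4.12 (cv2) and the standard library are available. Lean on these libraries where they do the work, as an engineer would, in place of code of your own. Each camera call takes 0.05 s, during which the arm holds its last target. There are 200 camera calls.

### The job

Walk the heavy pressing stone round with pushes of the fingertips until one of its long sides squarely faces the metal fence and the whole stone stands inside the blue outline painted on the board. The stone must stay flat on the board, never lifted or tipped, must not be knocked against the fence, and the jar, tin and cork block beside it are to be left where they are; finish with the hand clear.

Things in the scene. Friction and masses are not known exactly. Their poses are not given: they have to be found in the camera images.
- stone: Loose pressing stone: a pale marble block with a thin grey felt edge at the bottom, 150 mm long (its x axis) by 95 mm wide (its y axis, too wide to grip) by 30 mm high, about 1 kg, both long sides alike. Origin: centre of its underside. It stands on the board at 40 to 90 degrees from facing the fence and slides with friction (about 4 to 10 N to push); it stops where the push stops.
- board: Fixed plywood layout board, 355 mm (x) by 520 mm (y), 8 mm thick, lying on the table. Origin: on its underside, under the centre of the blue outline (the board itself reaches from -157.5 to +197.5 mm in its x). The outline is a painted rectangle, 155 mm (x) by 210 mm (y) inside its 6 mm lines, with no height. The fence lies on its +x side and runs along its y axis.
- fence: Fixed aluminium bar screwed on the board, 24 mm thick (x), 420 mm long (y), 30 mm high. Origin: centre of its underside, 165 mm from the outline's centre along the board's +x; y axis along the bar. Its face towards the outline is 153 mm from the outline's centre.
- jar: Bystander: loose jar with a yellow lid, 50 mm across, 55 mm high, on the board by its +y end. Origin: centre of its underside.
- tin: Bystander: loose tin with a blue label, 56 mm across, 45 mm high, on the board by its -y end. Origin: centre of its underside.
- sander: Bystander: loose cork sanding block, 70 (x) by 32 (y) by 28 mm high, on the board by its -y end. Origin: centre of its underside.
There are look-alikes about, which are no part of the job. Of the things like the stone, leave any that is red or yellow; of the rest the smaller one is meant.

How it is judged:
At the end, for the whole second after the job is handed in: The stone lies flat and still on the board, a long side parallel to the fence within 0.09 rad (5 degrees), its centre within 30 mm of the outline's centre both along and across the fence (a square stone is then inside the outline) (angle between the x axis of stone and the y axis of board, either way round below 0.09 rad and x of stone in the frame of board between -0.03 and 0.03 m and y of stone in the frame of board between -0.03 and 0.03 m and z of stone in the frame of board below 0.011 m and angle between stone's own z axis and vertical below 0.05 rad and linear speed of stone below 0.01 m/s and angular speed of stone below 0.05 rad/s); the robot touches nothing.
It fails at once if the stone is lifted off the board (more than 6 mm) (z of stone in the frame of board above 0.014 m).
It fails at once if the stone is tipped (more than 0.15 rad) (angle between stone's own z axis and vertical above 0.15 rad).
It fails at once if the stone is knocked against the fence (more than 1 N) (contact force between stone and fence above 1 N).
It fails at once if the jar, tin or cork block is moved (more than 15 mm) (distance of any of jar, tin, sander from where it was at the start of the episode above 0.015 m).
It also fails if it takes over 61 s, if anything falls off the work surface, if the arm or the gripper's body presses on something with over 40 N, if the wrist force passes 120 N, or if a joint passes its speed limit or range.

## Working session

There is one attempt and no reset: what is moved stays moved. The work goes in short steps, Python scripts to look and compute and a shell command to move; the robot and the scene stay as the last step left them, time stands still between calls to the robot, and variables do not carry over. Pictures are saved under pics/ and viewed, at most 10 in all, crops included, and the job is handed in when it is done.

```bash
mkdir -p pics
cat > h.py <<'E'
import numpy as np, cv2
from plant import robot, viewer, finder
def cam(n):
    m=viewer.camera_model(n)
    K=np.array([[m['fx'],0,m['cx']],[0,m['fy'],m['cy']],[0,0,1]]);return m,K,np.array(m['D'],float)
def toworld(n,p):
    m,_,_=cam(n);return np.array(m['R']).T@(np.array(p)-np.array(m['t']))
def pix2w(n,uv,z):
    m,K,D=cam(n);R=np.array(m['R']);t=np.array(m['t'])
    q=cv2.undistortPoints(np.array(uv,float).reshape(-1,1,2),K,D)[:,0]
    d=np.c_[q,np.ones(len(q))]@R; c=-R.T@t
    return c+d*((z-c[2])/d[:,2])[:,None]
def w2pix(n,X):
    m,K,D=cam(n);return cv2.projectPoints(np.array(X,float).reshape(-1,3),cv2.Rodrigues(np.array(m['R']))[0],np.array(m['t'],float),K,D)[0][:,0]
E
python3 - <<'E'
from h import *
for n in ('scene','side'):
    cv2.imwrite(f'pics/{n}0.png',viewer.camera(n))
    m,_,_=cam(n); print(n,'cam pos',toworld(n,[0,0,0]).round(3))
    for th in ('stone','board','fence','jar','tin','sander'):
        for r in finder.mark_of(n,th)[:3]:
            w=toworld(n,r['xyz']);print(n,th,round(r['score'],2),w.round(3),w2pix(n,w)[0].round())
s=robot.get_state();print(s['time'],s['tcp_pos'],s['tool_rot'],robot.grip_point_offset)
E
```

```text
scene cam pos [1.279 0.277 0.743]
scene stone 0.91 [0.255 0.236 0.003] [412. 169.]
scene stone 0.82 [0.545 0.16  0.007] [367. 228.]
scene stone 0.8 [ 0.458 -0.273 -0.001] [230. 180.]
scene board 0.85 [0.557 0.129 0.   ] [353. 231.]
scene fence 0.92 [0.717 0.091 0.009] [321. 272.]
scene jar 0.94 [0.538 0.344 0.01 ] [441. 241.]
scene jar 0.45 [0.559 0.131 0.001] [354. 231.]
scene jar 0.32 [0.719 0.091 0.008] [320. 273.]
scene tin 0.9 [ 0.388 -0.059  0.007] [306. 177.]
scene sander 0.79 [ 0.557 -0.093  0.007] [273. 212.]
scene sander 0.57 [0.537 0.344 0.011] [441. 241.]
side cam pos [ 0.108 -0.588  0.642]
side stone 0.97 [ 0.717 -0.345 -0.001] [486. 273.]
side stone 0.96 [0.543 0.155 0.008] [303. 184.]
side stone 0.96 [ 0.256  0.236 -0.002] [198. 207.]
side board 0.74 [ 0.555  0.131 -0.002] [311. 190.]
side fence 0.63 [0.719 0.086 0.006] [366. 177.]
side jar 0.54 [0.536 0.344 0.005] [271. 157.]
side sander 0.72 [ 0.56  -0.092  0.003] [362. 234.]
0.7 [0.1938394  0.62046448 0.23133426] [1.50801710e-01 9.88564029e-01 5.68647231e-05 2.99255306e-05] 0.0187
```

View pics/scene0.png

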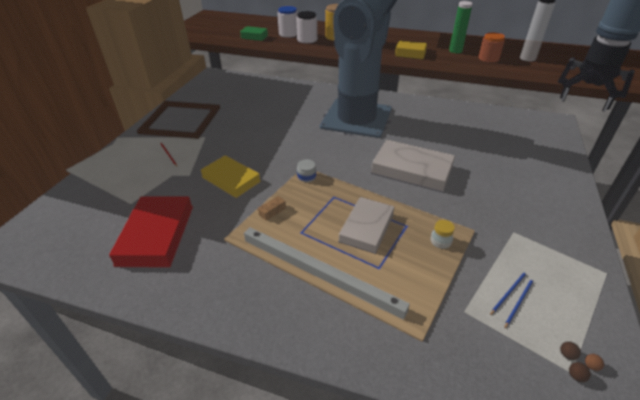

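View pics/side0.png

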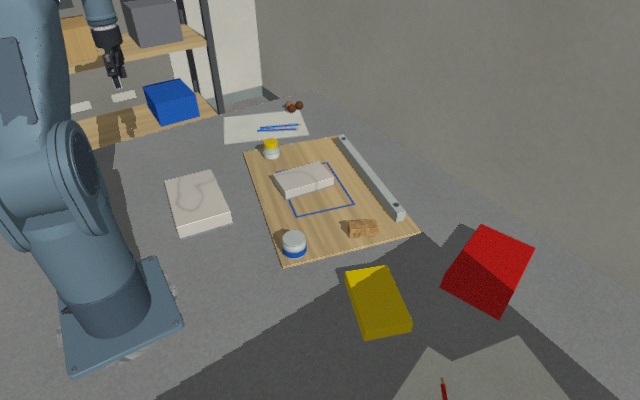

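The scene view shows four stone-like things: a pale block on the board at (367,222), a larger pale block off the board at (413,165), a red one at (155,230) and a yellow one at (230,176). Red and yellow are excluded, and the smaller pale block is the one on the board. I'll confirm that in an enlarged crop.

Run:
```python
from h import *
a=cv2.imread('pics/scene0.png')[140:330,225:485]
cv2.imwrite('pics/crop0.png',cv2.resize(a,None,fx=3,fy=3,interpolation=cv2.INTER_CUBIC))
b=cv2.imread('pics/side0.png')[120:275,235:430]
cv2.imwrite('pics/crop1.png',cv2.resize(b,None,fx=3.8,fy=3.8,interpolation=cv2.INTER_CUBIC))
```

```text
(no output)
```

View pics/crop0.png

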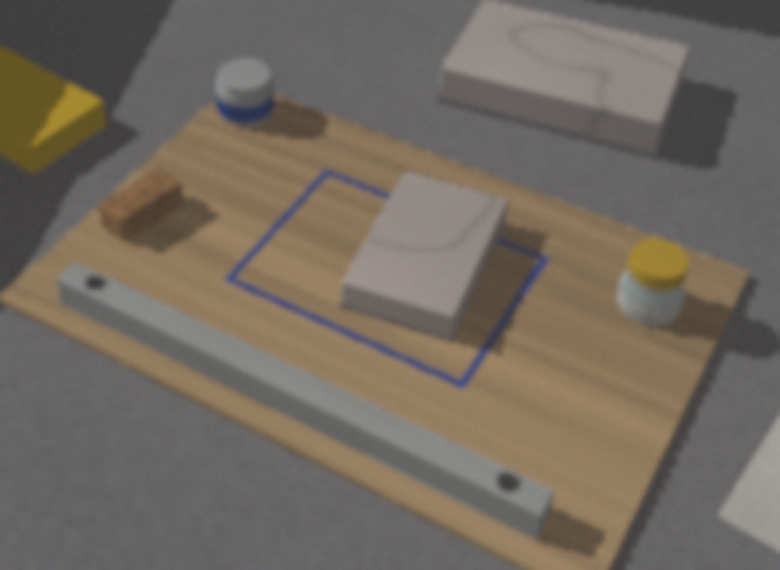

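View pics/crop1.png

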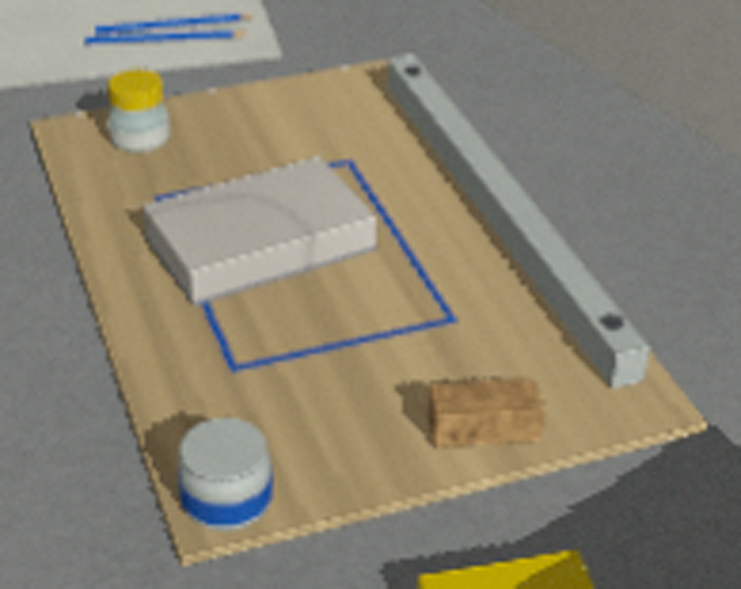

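The crop confirms it: the pale block on the board is clearly smaller than the pale one behind it. Next I'll get the poses from the corner pixels.

```bash
cat > meas.py <<'E'
from h import *
from scipy.optimize import least_squares
def S0(p): return np.array(p,float)/3+[225,140]-.33
def S1(p): return np.array(p,float)/3.8+[235,120]-.37
def fit(obs,g):  # obs: (cam,uv,local xyz)
    def W(q,l): c,s=np.cos(q[2]),np.sin(q[2]); return [q[0]+c*l[0]-s*l[1],q[1]+s*l[0]+c*l[1],l[2]]
    f=lambda q:np.concatenate([w2pix(n,W(q,l))[0]-uv for n,uv,l in obs])
    r=least_squares(f,g,x_scale=[.01,.01,.1]);return r.x,np.abs(r.fun).max()
E
python3 - <<'E'
from meas import *
h=.0805;k=.108;o=.008
ob=[('scene',S0(p),l) for p,l in [((328,172),(-h,-k,o)),((547,258),(-h,k,o)),((463,383),(h,k,o)),((230,278),(h,-k,o))]]
ob+=[('side',S1(p),l) for p,l in [((235,368),(-h,-k,o)),((455,320),(h,-k,o)),((350,162),(h,k,o))]]
B,e=fit(ob,[.557,.13,-.2]);print('board',B.round(4),e)
a=.075;b=.0475;t=.038
sc=[(405,172),(507,205),(450,320),(345,290)]; sd=[(193,272),(145,207),(318,158),(377,215)]
L=[(-a,-b,t),(-a,b,t),(a,b,t),(a,-b,t)]
S,e=fit([('scene',S0(p),l) for p,l in zip(sc,L)]+[('side',S1(p),l) for p,l in zip(sd,L)],[.545,.158,0.1])
print('stone',S.round(4),e)
c,s=np.cos(B[2]),np.sin(B[2]);R=np.array([[c,-s],[s,c]])
print('stone in board',(R.T@(S[:2]-B[:2])).round(4),np.degrees(S[2]-B[2]))
for n,p in dict(jar=(.537,.344),tin=(.388,-.059),sander=(.558,-.0925)).items(): print(n,(R.T@(np.array(p)-B[:2])).round(3))
E
```

```text
board [ 0.5589  0.1304 -0.2507] 0.7586338375708692
stone [ 0.5473  0.1597 -0.106 ] 1.7833452511979715
stone in board [-0.0185  0.0254] 8.292426717975474
jar [-0.074  0.201]
tin [-0.119 -0.226]
sander [ 0.054 -0.216]
```

```bash
python3 -m jog '0 0 0 0 0 -5.6; 0 0 0 0 0 -5.6; -.0338 -.034 0 0 0 0; -.0338 -.034 0 0 0 0; -.0338 -.034 0 0 0 0; -.0338 -.034 0 0 0 0; -.0338 -.034 0 0 0 0; -.0338 -.034 0 0 0 0; -.0338 -.034 0 0 0 0; -.0338 -.034 0 0 0 0; -.0338 -.034 0 0 0 0; -.0338 -.034 0 0 0 0' 0
cat >> h.py <<'E'
def rel(tx,ty,s=None):
    s=s or robot.get_state();from scipy.spatial.transform import Rotation as Ro
    M=Ro.from_quat(s['tool_rot']).as_matrix();p=s['tcp_pos'];print('tcp',np.round(p,4),'yaw(-x)',np.degrees(np.arctan2(-M[1,0],-M[0,0])).round(2),'tool shift',(M.T@[tx-p[0],ty-p[1],0]).round(4),'tilt',M[2].round(3),'F',np.round(s['wrist_force'],1),'t',s['time'])
E
python3 -c "
from h import *
rel(.4942,.2458)"
```

```text
time: 1.9
tcp_pos: [0.4945, 0.2446, 0.2316]
tool_rot: [0.054, 0.999, 0.0, 0.0]
wrist_force: [0.5, 0.6, -0.2]
opening: 0.0003
grasp_force: 0.0
tcp [0.4945 0.2446 0.2316] yaw(-x) -6.14 tool shift [0.0005 0.0011 0.    ] tilt [-0.001  0.001 -1.   ] F [ 0.5  0.6 -0.2] t 1.9
```

```bash
python3 -m jog '0 0 .045 0 0 0; 0 0 .045 0 0 0; 0 0 .045 0 0 0; 0 0 .045 0 0 0; 0 0 .02 0 0 0; 0 0 .01 0 0 0; 0 0 .005 0 0 0; 0 -.005 0 0 0 0; 0 -.005 0 0 0 0; 0 0 0 0 0 0'; python3 -m jog '0 -.003 0 0 0 0;0 -.003 0 0 0 0'; python3 -m jog '0 -.003 0 0 0 0;0 0 0 0 0 0'
python3 -c "
from h import *
rel(.4942,.2458)
cv2.imwrite('pics/s1.png',cv2.resize(viewer.camera('side')[100:270,220:430],None,fx=3,fy=3))"
```

```text
time: 2.9
tcp_pos: [0.4933, 0.2353, 0.0175]
tool_rot: [0.054, 0.999, 0.0, 0.001]
wrist_force: [0.3, -0.8, -0.1]
opening: -0.0001
grasp_force: 0.0
time: 3.1
tcp_pos: [0.4921, 0.2303, 0.0169]
tool_rot: [0.054, 0.999, 0.0, 0.0]
wrist_force: [-0.4, -0.0, -0.0]
opening: 0.0002
grasp_force: 0.0
time: 3.3
tcp_pos: [0.4915, 0.2273, 0.0165]
tool_rot: [0.054, 0.999, 0.0, 0.0]
wrist_force: [0.6, 1.2, -0.0]
opening: 0.0001
grasp_force: 0.2
tcp [0.4915 0.2273 0.0165] yaw(-x) -6.15 tool shift [-0.0007  0.0187  0.    ] tilt [-0.  0. -1.] F [ 0.6  1.2 -0. ] t 3.3
```

View pics/s1.png

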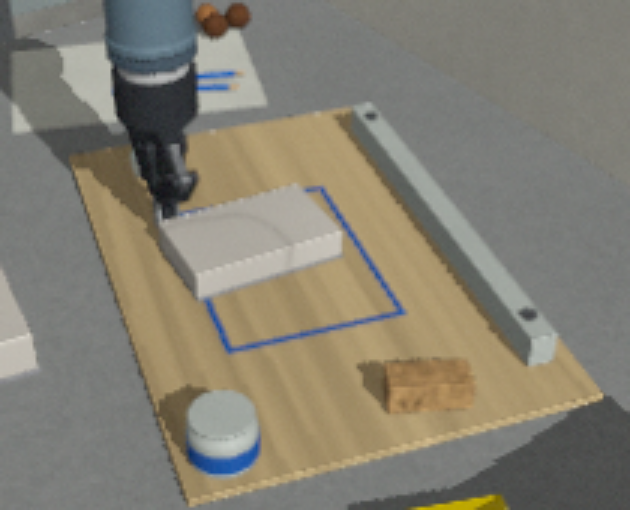

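The shut fingers now rest against the stone's far side, near its left end at about (170,210) in the crop. I'll push along an arc and turn the hand with the stone.

```bash
python3 -m jog '.0032 -.0053 0 0 0 -3;.0032 -.0053 0 0 0 -3;.0032 -.0053 0 0 0 -3;.0032 -.0053 0 0 0 -3;.0032 -.0053 0 0 0 -3;.0032 -.0053 0 0 0 -3;.0032 -.0053 0 0 0 -3;.0032 -.0053 0 0 0 -3;.0032 -.0053 0 0 0 -3;.0032 -.0053 0 0 0 -3;.0032 -.0053 0 0 0 -3;.0032 -.0053 0 0 0 -3' 
python3 -c "
from h import *
rel(.4942,.2458)
a=cv2.resize(viewer.camera('side')[120:270,250:420],None,fx=2.3,fy=2.3,interpolation=2);b=cv2.resize(viewer.camera('scene')[150:300,290:460],None,fx=2.3,fy=2.3,interpolation=2)
cv2.imwrite('pics/s2.png',np.hstack([a,b]))"
```

```text
time: 4.55
tcp_pos: [0.465, 0.1605, 0.0164]
tool_rot: [-0.259, 0.966, 0.001, 0.0]
wrist_force: [-1.9, 3.8, 2.4]
opening: -0.0
grasp_force: 2.5
tcp [0.465  0.1605 0.0164] yaw(-x) 30.07 tool shift [-0.068   0.0592  0.0001] tilt [-0.001  0.002 -1.   ] F [-1.9  3.8  2.4] t 4.55
```

View pics/s2.png

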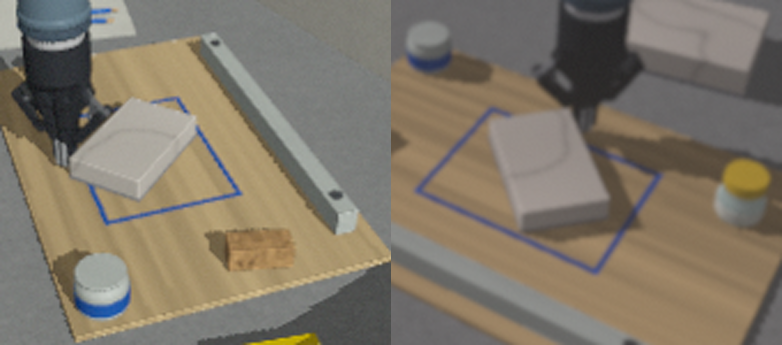

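The stone followed the push: in the side crop its top corners are at (72,160), (137,182), (197,122) and (135,97). I'll measure it there.

```bash
cat >> meas.py <<'E'
B=np.array([.5589,.1304,-.2507]);a=.075;b=.0475;t=.038
L=[(-a,-b,t),(-a,b,t),(a,b,t),(a,-b,t)]
def st(sc,sd,g):  # crop pixels -> stone in board
    S,e=fit([('scene',np.array(p)/2.3+[290,150]-.28,l) for p,l in zip(sc,L) if p]+[('side',np.array(p)/2.3+[250,120]-.28,l) for p,l in zip(sd,L) if p],g)
    c,s=np.cos(B[2]),np.sin(B[2]);R=np.array([[c,s],[-s,c]])
    print('stone',S.round(4),'err px',e,'in board',(R@(S[:2]-B[:2])).round(4),np.degrees(S[2]-B[2]))
    return S
def local(S):
    s=robot.get_state();d=np.array(s['tcp_pos'])[:2]-S[:2];c,sn=np.cos(S[2]),np.sin(S[2]);print('tcp in stone',[c*d[0]+sn*d[1],-sn*d[0]+c*d[1]])
E
python3 - <<'E'
from meas import *
S=st([(98,122),(185,108),(216,203),(130,216)],[(137,182),(72,160),(135,97),(197,122)],[.55,.14,.52]);local(S);print(np.degrees(S[2]))
E
```

```text
stone [0.5494 0.1347 0.4745] err px 2.7354720819504337 in board [-0.0102  0.0018] 41.550748910181845
tcp in stone [np.float64(-0.06379081535904171), np.float64(0.06031331729905712)]
27.186696986252105
```

```bash
python3 -m jog '.0031 -.0052 0 0 0 -3;.0031 -.0052 0 0 0 -3;.0031 -.0052 0 0 0 -3;.0031 -.0052 0 0 0 -3;.0031 -.0052 0 0 0 -3;.0031 -.0052 0 0 0 -3;.0031 -.0052 0 0 0 -3;.0031 -.0052 0 0 0 -3;.0031 -.0052 0 0 0 -3;.0031 -.0052 0 0 0 -3;.0031 -.0052 0 0 0 -3;.0031 -.0052 0 0 0 -3' 
python3 -m jog '.0031 -.0052 0 0 0 -3;.0031 -.0052 0 0 0 -3;0 0 0 0 0 0'
python3 -c "
from h import *
rel(.4942,.2458)
a=cv2.resize(viewer.camera('side')[120:270,250:420],None,fx=2.3,fy=2.3,interpolation=2);b=cv2.resize(viewer.camera('scene')[150:300,290:460],None,fx=2.3,fy=2.3,interpolation=2)
cv2.imwrite('pics/s3.png',np.hstack([a,b]))"
```

```text
time: 5.85
tcp_pos: [0.4823, 0.0912, 0.0161]
tool_rot: [-0.545, 0.839, 0.001, -0.002]
wrist_force: [-8.2, 4.4, 7.6]
opening: 0.0001
grasp_force: 4.6
time: 6.15
tcp_pos: [0.4903, 0.0799, 0.0159]
tool_rot: [-0.587, 0.81, 0.001, -0.002]
wrist_force: [-3.1, 0.4, 3.0]
opening: 0.0
grasp_force: 1.8
tcp [0.4903 0.0799 0.0159] yaw(-x) 71.83 tool shift [-0.1588  0.0481 -0.0002] tilt [ 0.002  0.003 -1.   ] F [-3.1  0.4  3. ] t 6.15
```

View pics/s3.png

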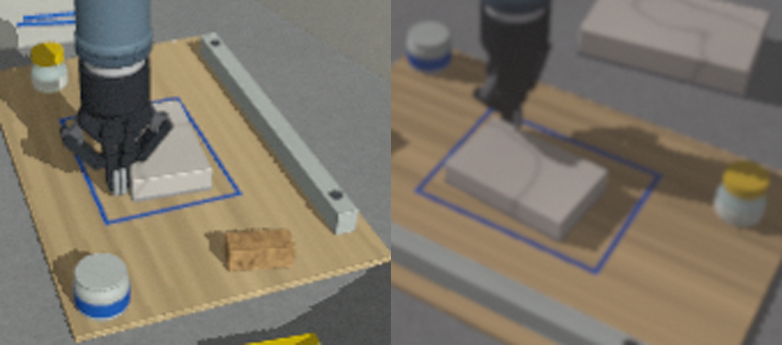

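The stone is nearly square to the outline, with its scene-crop corners near (446,170), (562,228) and (607,172). The hand hides one corner, so I'll back off and raise it before taking the exact measurement.

```bash
python3 -m jog '0 .01 0 0 0 0;0 .015 0 0 0 0;0 .015 -.02 0 0 0;0 0 -.045 0 0 0;0 0.02 -.045 0 0 0;0 .04 -.02 0 0 0;0 .045 0 0 0 0;0 0 0 0 0 0' 
python3 -c "
from h import *
rel(.4942,.2458)
a=cv2.resize(viewer.camera('side')[120:270,250:420],None,fx=2.3,fy=2.3,interpolation=2);b=cv2.resize(viewer.camera('scene')[150:300,290:460],None,fx=2.3,fy=2.3,interpolation=2)
cv2.imwrite('pics/s4.png',np.hstack([a,b]))
for n in ('side','scene'):
  viewer.camera(n)
  for th in ('stone','jar','tin','sander'):
    for r in finder.mark_of(n,th)[:3]:print(n,th,round(r['score'],2),toworld(n,r['xyz']).round(3))"
```

```text
time: 7.05
tcp_pos: [0.3494, 0.126, 0.1464]
tool_rot: [-0.588, 0.809, -0.001, -0.001]
wrist_force: [0.6, -0.9, 0.0]
opening: -0.0004
grasp_force: 0.0
tcp [0.3494 0.126  0.1464] yaw(-x) 72.08 tool shift [-0.1585 -0.1009 -0.0004] tilt [ 0.002  0.    -1.   ] F [ 0.6 -0.9  0. ] t 7.05
side stone 0.9 [ 0.457 -0.269 -0.001]
side stone 0.88 [ 0.719 -0.344 -0.001]
side stone 0.85 [ 0.256  0.237 -0.004]
side jar 0.68 [0.537 0.342 0.005]
side jar 0.55 [ 0.553  0.131 -0.002]
side tin 0.59 [ 0.39  -0.058  0.009]
side sander 0.77 [ 0.561 -0.097  0.003]
side sander 0.64 [0.538 0.34  0.006]
scene stone 0.93 [ 0.454 -0.274 -0.002]
scene stone 0.85 [0.568 0.116 0.007]
scene stone 0.8 [ 0.718 -0.344 -0.002]
scene jar 0.67 [0.538 0.342 0.007]
scene tin 0.89 [ 0.386 -0.056  0.011]
scene sander 0.57 [ 0.558 -0.092  0.008]
scene sander 0.51 [0.537 0.343 0.007]
```

View pics/s4.png

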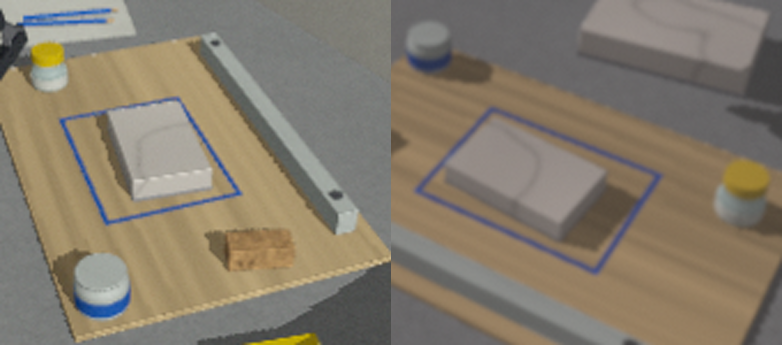

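Run:
```python
from meas import *
sc=[(55,168),(96,121),(216,171),(171,224)];sd=[(211,169),(131,181),(107,109),(180,99)]
g=[.567,.115,1.27]
S=st(sc,sd,g);st(sc,[],g);st([],sd,g)
```

```text
stone [0.57   0.1164 1.252 ] err px 2.532723612006123 in board [ 0.0142 -0.0108] 86.09661974104051
stone [0.5729 0.116  1.2882] err px 1.8402577553008541 in board [ 0.0171 -0.0104] 88.17411988553583
stone [0.5681 0.1166 1.2158] err px 0.2208853471228167 in board [ 0.0123 -0.0111] 84.0223451404057
```

The stone's centre is about (+14, -11) mm from the outline's centre, and its angle is about 86 degrees. To square it, I'll press with both open fingertips from the fence side and push it back about 12 mm. First I'll turn the hand.

```bash
python3 -m jog '0 0 0 0 0 7.86;0 0 0 0 0 7.86;0 0 0 0 0 7.86;0 0 0 0 0 7.86;0 0 0 0 0 7.86;0 0 0 0 0 7.86;0 0 0 0 0 7.86;0 0 0 0 0 7.86;0 0 0 0 0 7.86;0 0 0 0 0 7.86;0 0 0 0 0 7.86; 0 0 0 0 0 0' 1; python3 -c "
from h import *
rel(.6482,.0961)"
```

```text
time: 8.85
tcp_pos: [0.3542, 0.1256, 0.1463]
tool_rot: [0.128, 0.992, -0.0, 0.0]
wrist_force: [0.5, -0.1, 0.0]
opening: 0.0854
grasp_force: 0.0
tcp [0.3542 0.1256 0.1463] yaw(-x) -14.67 tool shift [-0.2919  0.046   0.    ] tilt [-0. -0. -1.] F [ 0.5 -0.1  0. ] t 8.85
```

```bash
python3 -m jog '-.0417 .0066 0 0 0 -.3;-.0417 .0066 0 0 0 0;-.0417 .0066 0 0 0 0;-.0417 .0066 0 0 0 0;-.0417 .0066 0 0 0 0;-.0417 .0066 0 0 0 0;-.0417 .0066 0 0 0 0;0 0 0 0 0 0'; python3 -c "
from h import *
rel(.6482,.0961)"
```

```text
time: 9.65
tcp_pos: [0.6532, 0.0961, 0.1458]
tool_rot: [0.124, 0.992, 0.0, 0.002]
wrist_force: [-0.8, 0.1, -0.5]
opening: 0.0854
grasp_force: 0.0
tcp [0.6532 0.0961 0.1458] yaw(-x) -14.26 tool shift [ 0.0049 -0.0013 -0.    ] tilt [-0.004  0.001 -1.   ] F [-0.8  0.1 -0.5] t 9.65
```

```bash
python3 -m jog '0 0 .045 0 0 0;0 0 .045 0 0 0;0 0 .03 0 0 0;0 0 .012 0 0 0;0 0 .004 0 0 0;.01 0 0 0 0 0;.008 0 0 0 0 0;.003 0 0 0 0 0;.003 0 0 0 0 0'; python3 -m jog '.003 0 0 0 0 0;.003 0 0 0 0 0';python3 -m jog '.003 0 0 0 0 0;.003 0 0 0 0 0'; python3 -m jog '.003 0 0 0 0 0;.003 0 0 0 0 0;0 0 0 0 0 0'; python3 -c "
from h import *
B=np.array([.5589,.1304])
c,s=.9687,-.2481
rel(B[0],B[1])"
```

```text
time: 10.55
tcp_pos: [0.6271, 0.1046, 0.0121]
tool_rot: [0.125, 0.992, 0.001, 0.003]
wrist_force: [5.0, 1.4, -1.8]
opening: 0.0856
grasp_force: 2.5
time: 10.75
tcp_pos: [0.6221, 0.1062, 0.012]
tool_rot: [0.125, 0.992, 0.001, 0.003]
wrist_force: [6.7, 2.1, 0.3]
opening: 0.0851
grasp_force: 2.6
time: 10.95
tcp_pos: [0.6165, 0.1074, 0.0121]
tool_rot: [0.125, 0.992, 0.001, 0.003]
wrist_force: [7.4, -0.0, -1.7]
opening: 0.0852
grasp_force: 3.2
time: 11.25
tcp_pos: [0.6104, 0.1083, 0.012]
tool_rot: [0.125, 0.992, 0.001, 0.003]
wrist_force: [5.2, -0.2, 0.4]
opening: 0.0853
grasp_force: 2.5
tcp [0.6104 0.1083 0.012 ] yaw(-x) -14.32 tool shift [ 0.0553  0.0087 -0.0003] tilt [-0.006  0.002 -1.   ] F [ 5.2 -0.2  0.4] t 11.25
```

Contact force stayed at 5–7 N, which fits the stone lying flush against both fingers. I'll back off, lift clear and check.

```bash
python3 -m jog '-.006 0 0 0 0 0;-.014 0 0 0 0 0;-.005 0 -.03 0 0 0;0 0 -.045 0 0 0;0 0 -.045 0 0 0;0 .045 -.045 0 0 0;0 .05 0 0 0 0;0 .05 0 0 0 0;0 .05 0 0 0 0;0 .05 0 0 0 0;0 0 0 0 0 0;0 0 0 0 0 0' 
python3 -c "
from h import *
rel(.4942,.2458)
a=cv2.resize(viewer.camera('side')[120:270,250:420],None,fx=2.3,fy=2.3,interpolation=2);b=cv2.resize(viewer.camera('scene')[150:300,290:460],None,fx=2.3,fy=2.3,interpolation=2)
cv2.imwrite('pics/s5.png',np.hstack([a,b]))"
```

```text
time: 12.45
tcp_pos: [0.6888, 0.332, 0.1649]
tool_rot: [0.123, 0.992, -0.0, -0.001]
wrist_force: [-0.1, -0.5, -0.3]
opening: 0.0855
grasp_force: 0.0
tcp [0.6888 0.332  0.1649] yaw(-x) -14.13 tool shift [ 0.1677 -0.1311  0.0004] tilt [ 0.002 -0.001 -1.   ] F [-0.1 -0.5 -0.3] t 12.45
```

View pics/s5.png

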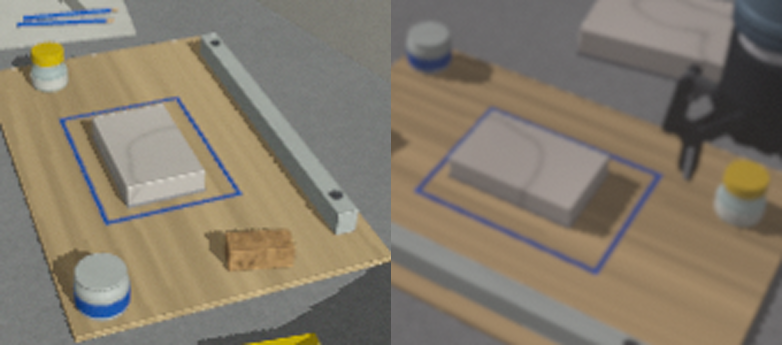

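The stone looks square and inside the outline, with its side-crop corners at (92,113), (166,104), (204,177) and (125,188). The jar, tin and cork look unmoved. One last measurement to confirm.

Run:
```python
from meas import *
sc=[(60,157),(99,109),(218,156),(180,209)];sd=[(204,177),(125,190),(92,113),(165,104)]
g=[.555,.12,1.3]
st(sc,sd,g);st(sc,[],g);st([],sd,g)
for n in ('scene','side'):
  viewer.camera(n)
  for th in ('stone','jar','tin','sander'):
    for r in finder.mark_of(n,th)[:3]:
      w=toworld(n,r['xyz'])
      if .35<w[0]<.7 and w[1]>-.15: print(n,th,round(r['score'],2),w.round(3))
```

```text
stone [0.5509 0.115  1.3041] err px 2.290074240798532 in board [-0.0039 -0.0169] 89.08151761611178
stone [0.5516 0.1159 1.329 ] err px 1.402107454793338 in board [-0.0034 -0.0158] 90.50805533712314
stone [0.5498 0.1123 1.2791] err px 1.6378980525066424 in board [-0.0044 -0.0198] 87.64905741627682
scene stone 0.63 [0.55  0.113 0.005]
scene jar 0.59 [0.538 0.344 0.006]
scene tin 0.95 [ 0.387 -0.06   0.005]
side jar 0.74 [0.534 0.345 0.003]
side tin 0.98 [ 0.391 -0.056  0.006]
side sander 0.89 [ 0.563 -0.092  0.003]
```

The stone is at about (-4, -17) mm and 89 degrees, inside tolerance. The bystanders haven't moved and the hand is clear, so I'm handing in.

```bash
python3 -c "
from plant import robot
print(robot.job_done())"
```

```text
the job is handed in; nothing more can be done
None
```

I handed the job in after about 13 s of the 61 s allowed: by my last measurement the stone is inside the outline, about 1° off square to the fence and about 4 mm (across) and 17 mm (along) from the outline's centre. The jar, tin and cork block have not moved measurably and the hand is clear; the judge's result was not shown.

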